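# Swing the microscope's bridge bar into line

## Task

On the black bed, slide the aluminium bridge bar so that its forked end seats on the round post with a light push while the bar is still swung well out of line, then swing it about the post, fork kept on the post all the way, past the sprung roller until it is fully home against the stop block, and let go so that it stays held there between post, stop and roller. Keep the bar flat on the bed, press gently (never more than 15 N of the bar on the post or the stop), and leave the other things where they are.

Things in the scene. Friction and masses are not known exactly. Their poses are not given: they have to be found in the camera images.
- bed: black plate fixed on the table, 8 thick (top at z = 0.008), with post, stop and sprung roller. Origin on the underside; y runs along the line the bar must come into, x away from the robot. Spans x -260 to +100, y -190 to +240. The bar when home lies along x = 0 from the post to +y, its middle at y 0 plus the post's setting. Roller housing: dark block 50 x 45 x 40 high at x -18, y +204
- post: fixed round steel post, 16 in diameter, 45 high above the plate, clamped in a thin slotted foot (22 x 54, 1 thick, the bar passes over it). Origin: middle of the foot at the plate's top, bed x 0, y -120. The post itself is clamped anywhere up to 6 to either side of it along bed y: not measured, to be felt (or seen). It does not give
- stop: fixed steel block, 25 (x) x 30 (y) x 24 high, rigid; origin at the middle of its bearing face's foot, at bed x +12, y +70. That face looks to bed -x, and the side of the bar lies flush on it when home
- nose (a joint): travel of the sprung roller along bed +y, m: 0 out (rest), 0.021 fully in. Spring 2.4 N at rest plus 0.16 N per mm. The bar's round end must push it in 7 to 19 mm (by the post's setting) to pass, most when the bar is about 0.08 rad short of home; it then comes out again some 5 mm behind the end and keeps the bar on stop and post
- nose_top (a point): centre of the top of the sprung roller: upright steel roller, 44 in diameter, turning freely under a 16 wide arm, 35 high in all, at rest at bed x -18, y +131, in the way of the bar's far end just before it is home
- bar_mid (a point): middle of the loose bar, half-way up (12.5 above the plate). Plain aluminium, 24 wide, 25 high, hollow, 0.17 to 0.34 kg, dark inlays on top; x along the bar from fork to round end, y across, z up. Starts on the robot's side of the line, swung out 0.5 to 0.8 rad (anticlockwise from above), fork 20 to 80 mm short of the post and up to 55 to one side
- bar_fork (a point): the point in the bar's fork where the post's axis lies when seated, 12.5 up; 120 from bar_mid towards bar -x. The fork is a 60 degree V, open towards bar -x, 24 wide at its mouth, about 36 wide outside; it centres itself on the post when pushed along the bar
- bar_end (a point): centre of the bar's rounded end (radius 12), half-way up; 110 from bar_mid towards bar +x
- bar: the same loose bar; origin at the middle of its underside, axes as bar_mid
- loupe: bystander, not to be moved: black hand loupe, waisted cylinder 38 across, 36 high, on the bed's near right corner
- mount: bystander, not to be moved: black round specimen mount 40 across, 14 high with a 16 mm brass stub on top, total 30 high, on the bed beyond the line
- jar: bystander, not to be moved: small clear jar 52 across, 55 high, on the table to the left
- driver: bystander, not to be moved: screwdriver 170 long, on the table to the left
- tray: bystander, not to be moved: empty grey tray 100 x 140 x 30, on the table to the right
- dish: bystander, not to be moved: shallow glass dish 80 across, 20 high, on the table to the right
Mind the look-alikes: they are no part of the job. Of the things shaped like the bar, the aluminium one is meant.

How it is judged:
On the way, in this order (a step that is already met when the one before it is completed fails the run):
1. the fork is seated on the post under a light push (more than 1 N, held 0.3 s) while the bar is still more than 0.3 rad out of line (contact force between bar and post above 1 N and horizontal distance between bar_fork and post below 0.01 m and angle between the x axis of bar and the y axis of bed, either way round above 0.3 rad), for 0.3 s.
2. the bar is home: it bears on the stop and on the post, in line (contact force between bar and post above 0.1 N and contact force between bar and stop above 0.1 N and horizontal distance between bar_fork and post below 0.01 m and angle between the x axis of bar and the y axis of bed, either way round below 0.025 rad and x of bar_fork in the frame of bed between -0.003 and 0.003 m and x of bar_end in the frame of bed between -0.003 and 0.003 m), for 0.2 s.
At the end, for the whole second after the job is handed in: The bar lies flat on the bed, released and at rest, held by the sprung roller so that it bears (more than 0.1 N) on both the post and the stop, in line with the bed's y axis within 0.025 rad, its fork within 3 mm and its round end within 3 mm of that line (all of step 2 and angle between bar_mid's own z axis and vertical below 0.05 rad and height (world z) of bar_mid below 0.0235 m and linear speed of bar below 0.01 m/s); the robot touches nothing.
It fails at once if the bar presses on the post with more than 15 N (contact force between bar and post above 15 N).
It fails at once if the bar presses on the stop with more than 15 N (contact force between bar and stop above 15 N).
It fails at once if the bar is swung to within 0.3 rad of the line with its fork off the post (more than 12 mm from the middle of the post's foot) (angle between the x axis of bar and the y axis of bed, either way round below 0.3 rad and horizontal distance between bar_fork and post above 0.012 m).
It fails at once if the bar is lifted more than 10 mm off the bed (height (world z) of bar_mid above 0.0305 m).
It fails at once if a bystander is moved more than 20 mm (distance of any of loupe, mount, jar, driver, tray, dish from where it was at the start of the episode above 0.02 m).
It also fails if it takes over 72 s, if anything falls off the work surface, if the arm or the gripper's body presses on something with over 40 N, if the wrist force passes 120 N, or if a joint passes its speed limit or range.

## Robot

A 6-joint arm with a two-finger parallel gripper is mounted at the origin on the work surface. World frame = base frame: x ahead of the robot, y to its left, z up, the work surface at z = 0. Lengths are in m, angles in rad, forces in N, time in s.
With the tool pointing down it reaches from about 0.35 to 0.975 m from the base axis. Payload 4.9 kg.
Tool frame: the origin (TCP) lies between the finger pads; the fingertips stand 19 mm ahead of it and the grasp point (between the pads) is the TCP; z points along the fingers, y is the line along which they close (so a half turn about z gives the same grasp; the last joint's range is limited). The gripper opens to 85 mm and grips with 20 to 120 N. Pads are 22 mm wide; open, the fingers measure 114 mm over their backs; the gripper's body (76 mm by 85 mm) begins 54 mm behind the grasp point. The pads swing forward as they close: fully open they stand 13 mm farther back than shut.
Start: joints at [1.065, 0.053, 1.613, -0, 1.476, -0.119], TCP at [0.236, 0.579, 0.25] pointing down, gripper open.
Joint ranges: [-3.01, 3.01], [-1.01, 2.22], [0.06, 2.58], [-1.02, 4.17], [0.09, 2.62], [-3.14, 3.14]. Speed limits (rad/s): [2.57, 2.57, 3.14, 3.14, 3.14, 3.14].

## Interface

Orientations are given as a rotation vector (axis times angle).
In Python, from station import ctrl gives the robot as it stands. The module is installed in compiled form; this text tells all that it offers.
- The arm moves only by the tool servo_tool, never from a script. Its argument "increments" is a list that holds one entry, the list of rows, each a list of 5 numbers: the finger opening in cm, from 0 to 8.54, then the shift along the tool's x, y, z in cm, then the turn about the tool's z in degrees. A call has 1 to 5 rows; each row is the pose to reach, as a shift and turn from the pose commanded when the call began, along the tool's axes at that moment; what a row does not reach only later rows make up. A row lasts 1/10 s, in which the tool goes at most 50 mm and 8.59 degrees, less where a joint would pass 70% of its speed; a pose out of reach is approached as far as the arm can. A call with a gripper value outside its range is refused whole. The fingers move at their own pace and stop on an object; "newtons" is the grip in N (left out, the last holds). Time passes only in rows, so rows that repeat a pose let the fingers close. It gives the time, the measured TCP pose, the force, the opening and the grip force at its end, in the units of the state.
- ctrl.get_obs(): the state, without advancing time (a new reading comes with each control period).
- ctrl.get_image(name): name is "scene" or "side" or "wrist"; returns a dict with "img" (480x640x3 uint8, red, green, blue), "fx", "fy", "cx", "cy" (pixels), "k1" (the pictures are not rectified: a ray, as slopes to the right and down, at radius r is drawn at 1 + k1 r^2 times it, then the intrinsics apply), "rvec" (rotation vector, rad) and "tvec" (3), from world to camera coordinates, as OpenCV has them; the wrist camera has in their place "mount" (4x4, takes a point from camera to tool coordinates, whose origin is the TCP and whose axes are the flange's). Camera axes: x right, y down, z forward; pixel columns grow to the right and rows downward; lengths in m; the calibration is good to about 2 mm. A picture is of the moment at which its call begins: read the wrist's pose just before it. There is no depth.
- ctrl.finish_job(): hands the job in; it is judged then, once.
The state is a dict: "t": time; "q": joint angles; "dq": joint speeds; "effort": joint torques, N m; "tool_pos": TCP position; "tool_rot": TCP orientation; "contact_force": force on the tool from outside, world axes, zero at the start; "wrist_torque": the same for the moment, N m; "opening": finger opening in m; "grip_force": force on a finger pad.
Only numpy, scipy, OpenCV 4.12 (cv2) and the standard library are available. Lean on these libraries where they do the work, as an engineer would, in place of code of your own. Each camera call takes 0.05 s, during which the arm holds its last target. There are 200 camera calls.

## Working session

There is one attempt and no reset: what is moved stays moved. The work goes in short steps, Python scripts to look and compute and a tool call to move; the robot and the scene stay as the last step left them, time stands still between calls to the robot, and variables do not carry over. Pictures are saved under pics/ and viewed, at most 10 in all, crops included, and the job is handed in when it is done.

Besides the shell and the picture viewer there is one more tool, called after "Call:" in YAML: its name, and indented under it one key for each argument. servo_tool: Moves the arm, as the interface text tells. Its arguments: {"type":"object","properties":{"increments":{"type":"array"},"newtons":{"type":"number"}},"required":["increments"]}

```bash
mkdir -p pics; cat > h.py <<'E'
import numpy as np, cv2
from scipy.spatial.transform import Rotation as R
from station import ctrl
def grab(name,fn=None):
    o=ctrl.get_obs(); d=ctrl.get_image(name)
    if fn: cv2.imwrite('pics/'+fn,d['img'][:,:,::-1])
    if 'mount' in d:
        T=np.eye(4);T[:3,:3]=R.from_rotvec(o['tool_rot']).as_matrix();T[:3,3]=o['tool_pos']
        C=T@np.array(d['mount'])
    else:
        M=R.from_rotvec(np.ravel(d['rvec'])).as_matrix();C=np.eye(4);C[:3,:3]=M.T;C[:3,3]=-M.T@np.ravel(d['tvec'])
    d['C']=C; return d
def ray(d,px,z):
    px=np.atleast_2d(np.float64(px)).reshape(-1,2)
    s=(px-[d['cx'],d['cy']])/[d['fx'],d['fy']]
    u=s.copy()
    for _ in range(20): u=s/(1+d['k1']*(u**2).sum(1,keepdims=True))
    v=np.c_[u,np.ones(len(u))]@d['C'][:3,:3].T; c=d['C'][:3,3]
    return (c+v*((z-c[2])/v[:,2])[:,None])[:,:2]
def proj(d,P):
    P=(np.atleast_2d(P)-d['C'][:3,3])@d['C'][:3,:3]; u=P[:,:2]/P[:,2:]
    return u*(1+d['k1']*(u**2).sum(1,keepdims=True))*[d['fx'],d['fy']]+[d['cx'],d['cy']]
E
python3 - <<'E'
from h import *
for n in('scene','side'):
    d=grab(n,n+'1.png');print(n,d['C'][:3,3],d['fx'],d['k1'])
o=ctrl.get_obs();print(o['t'],o['tool_pos'],o['tool_rot'],o['opening'])
E
```

```text
scene [1.33614608 0.47075014 0.80497623] 527.1058972226715 -0.015190177733290107
side [0.40518818 0.93626199 1.15425098] 501.2371755614044 0.015006857706537613
0.1 [0.23550402 0.57836336 0.24918503] [-6.03598940e-01 -3.08249873e+00  2.79517242e-03] 0.08559870571288458
```

View pics/scene1.png

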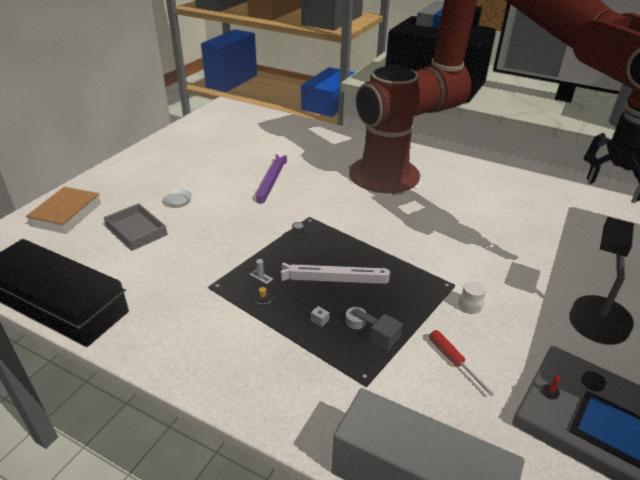

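View pics/side1.png

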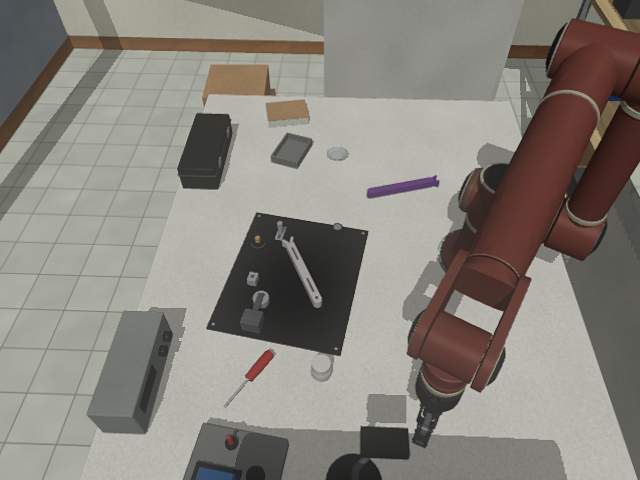

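The scene view shows the bed with corners at about (310,219), (213,286), (366,378) and (454,288). The post is at (260,265), the bar runs from its fork at (285,272) to its end at (387,276), the stop is at (320,316) and the roller at (356,318). In the side view the bar runs from (287,240) to (317,303).

```bash
cat > m.py <<'E'
from h import *
BC=np.array([[-.26,-.19],[.1,-.19],[.1,.24],[-.26,.24]])
G={'scene':([[310,219],[213,286],[366,378],[454,288]],(335,273),(260,265)),'side':([[368,232],[258,213],[208,328],[341,354]],(302,272),(280,230))}
def fit(A,B):
    a=A.mean(0);b=B.mean(0);H=(A-a).T@(B-b);t=np.arctan2(H[0,1]-H[1,0],H[0,0]+H[1,1]);r=np.array([[np.cos(t),-np.sin(t)],[np.sin(t),np.cos(t)]]);return t,b-r@a,r
if __name__=='__main__':
  for n,(c,bm,_) in G.items():
    d=grab(n);g=cv2.cvtColor(d['img'],cv2.COLOR_RGB2GRAY)
    m=(g<75).astype(np.uint8)
    hull=np.zeros_like(m);cv2.fillConvexPoly(hull,cv2.convexHull(np.int32(c)),1);hull=cv2.dilate(hull,np.ones((9,9)))
    mm=m*hull; mm=cv2.morphologyEx(mm,cv2.MORPH_OPEN,np.ones((3,3)))
    cs,_=cv2.findContours(mm,cv2.RETR_EXTERNAL,cv2.CHAIN_APPROX_NONE);k=max(cs,key=cv2.contourArea)[:,0].astype(float)
    # edge lines refined per side
    L=[]
    cc=np.float64(c)
    for i in range(4):
        a,b=cc[i],cc[(i+1)%4];u=(b-a)/np.hypot(*(b-a));nn=np.array([-u[1],u[0]])
        s=(k-a)@u;e=(k-a)@nn;w=k[(abs(e)<6)&(s>12)&(s<np.hypot(*(b-a))-12)]
        l=cv2.fitLine(w.astype(np.float32),cv2.DIST_HUBER,0,.01,.01).ravel();L.append(np.cross([l[2],l[3],1],[l[2]+l[0],l[3]+l[1],1]))
    P=[]
    for i in range(4):
        x=np.cross(L[i-1],L[i]);P.append(x[:2]/x[2])
    W=ray(d,P,.008);t,o,r=fit(BC,W)
    print(n,'bed yaw',t,'o',o,'res mm',np.abs((W-(BC@r.T+o))*1e3).max(), np.round(P,1).tolist())
    b=((g>110).astype(np.uint8))*cv2.erode(hull,np.ones((15,15)))
    N,lab,st,ce=cv2.connectedComponentsWithStats(b)
    for j in range(1,N):
        if st[j,4]>15: print(j,st[j],ce[j].round(1))
    j=lab[bm[1],bm[0]];pts=np.argwhere(lab==j)[:,::-1]
    X=ray(d,pts,.033);X=(X-o)@r
    mn,(U,),_=cv2.PCACompute2(X.astype(np.float32),None,maxComponents=1)
    U=U*np.sign(U[1]);s=(X-mn)@U
    print('bar PCA bed',mn,np.degrees(np.arctan2(U[1],U[0]))-90,'ext',s.min(),s.max())
E
python3 m.py; python3 -c "
import cv2
a=cv2.imread('pics/scene1.png')[210:390,200:465];b=cv2.imread('pics/side1.png')[200:365,200:380]
a=cv2.resize(a,None,fx=2.2,fy=2.2,interpolation=2)
cv2.imwrite('pics/c1.png',a)"
```

```text
scene bed yaw -0.17673773444156865 o [0.61253288 0.05860912] res mm 3.657900930145952 [[308.8, 217.6], [208.0, 287.4], [366.3, 385.4], [454.2, 285.4]]
1 [250 259  23  25 124] [261.9 272.9]
2 [ 281  263  109   20 1467] [335.8 273.3]
3 [259 287   7   5  25] [262.2 289.3]
4 [311 307  18  12 111] [319.9 312.5]
5 [346 307  16  15  99] [351.9 315.5]
bar PCA bed [[-0.09747277  0.02050347]] 35.40483 ext -0.12371076623982522 0.12010767508109586
side bed yaw -0.17883382699053632 o [0.60421511 0.05719234] res mm 4.056109854837231 [[367.2, 231.0], [256.7, 212.6], [206.8, 327.9], [339.5, 354.8]]
1 [277 221   5   4  17] [279.1 222.8]
2 [275 226  47  82 653] [300.9 268.6]
6 [247 272  11  13  82] [251.7 277.5]
7 [253 291  15  13  84] [260.9 296.5]
bar PCA bed [[-0.09858672  0.01156117]] 37.05715 ext -0.17406564386023263 0.13895353307881714
```

View pics/c1.png

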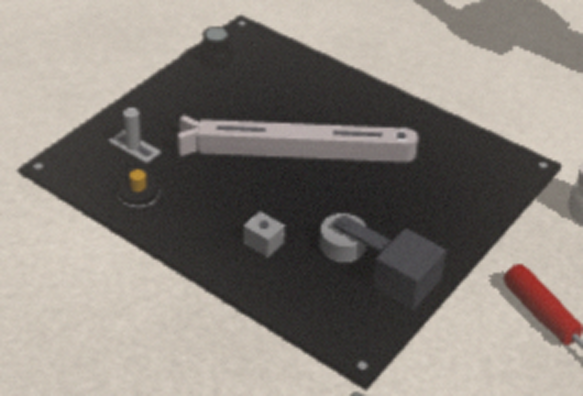

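Bed yaw comes out at about -0.178 and its origin at about (0.608, 0.058). The bar is swung out about 0.63 rad with its middle near (0.516, 0.095). I'll move above the bar and look with the wrist camera. The total shift is about x -44.2, y -34.1 cm with a +42° turn.

Call:
servo_tool:
  increments:
    - [[8.5,-3.9,-3.0,0,4],[8.5,-7.8,-6.0,0,8],[8.5,-11.7,-9.0,0,12],[8.5,-15.6,-12.0,0,16],[8.5,-19.5,-15.0,0,20]]

```text
t: 0.7
tool_pos: [0.3602, 0.3646, 0.2502]
tool_rot: [1.133, 2.93, 0.0]
contact_force: [0.9, 0.8, -0.5]
opening: 0.0853
grip_force: 0.0
```

```bash
cat >> h.py <<'E'
def go(x,y,z,yaw):
    "shift cm / turn deg from present pose to world target (yaw of tool x, deg)"
    o=ctrl.get_obs();M=R.from_rotvec(o['tool_rot']).as_matrix()
    s=M.T@(np.array([x,y,z])-o['tool_pos']); y0=np.degrees(np.arctan2(M[1,0],M[0,0]))
    print('t',round(o['t'],2),'pos',np.round(o['tool_pos'],4),'yaw',y0.round(2),'tilt',np.round(M[:2,2],4),'-> shift cm',np.round(s*100,2),'turn',round((y0-yaw+180)%360-180,2))
E
python3 -c "
from h import *
print(ctrl.get_image('wrist')['mount']);go(.516,.095,.25,116)"
```

```text
[[-6.06428544e-04 -9.47358272e-01 -3.20174853e-01  8.29437351e-02]
 [ 9.99999572e-01 -7.98309759e-04  4.68047592e-04 -9.69059872e-04]
 [-6.99007468e-04 -3.20174432e-01  9.47358351e-01 -1.24305141e-01]
 [ 0.00000000e+00  0.00000000e+00  0.00000000e+00  1.00000000e+00]]
t 0.75 pos [0.3636 0.3595 0.2501] yaw 137.25 tilt [ 0.0028 -0.0049] -> shift cm [-29.14  -9.08   0.18] turn 21.25
```

Call:
servo_tool:
  increments:
    - [[8.5,-4.6,-1.5,0,3],[8.5,-9.2,-3.0,0,6],[8.5,-13.8,-4.5,0,9],[8.5,-18.4,-6.0,0,12],[8.5,-23.0,-7.5,0,15]]

```text
t: 1.25
tool_pos: [0.4804, 0.1546, 0.2503]
tool_rot: [1.506, 2.757, 0.001]
contact_force: [0.7, -0.0, -0.3]
opening: 0.0851
grip_force: 0.0
```

```bash
python3 -c "
from h import *
go(.53,.06,.25,116)"
```

```text
t 1.25 pos [0.4804 0.1546 0.2503] yaw 122.72 tilt [0.0004 0.0002] -> shift cm [-10.64  -0.94   0.03] turn 6.72
```

Call:
servo_tool:
  increments:
    - [[6.0,-4.5,-0.3,0,3],[6.0,-8.0,-0.6,0,5],[6.0,-10.0,-0.9,0,6.7],[6.0,-10.0,-0.9,0,6.7],[6.0,-10.0,-0.9,0,6.7]]

```text
t: 1.75
tool_pos: [0.5264, 0.0675, 0.25]
tool_rot: [-1.661, -2.665, -0.0]
contact_force: [0.2, 1.9, -0.6]
opening: 0.0599
grip_force: 0.0
```

```bash
python3 -c "
from h import *
d=grab('wrist','w1.png');go(.53,.06,.25,116);print(d['C'].round(3),d['fx'],d['cx'],d['cy'])"
```

```text
t 1.8 pos [0.5262 0.0681 0.2501] yaw 116.18 tilt [-0.0006  0.0005] -> shift cm [-0.89 -0.01  0.  ] turn 0.18
[[ 0.898  0.417  0.14   0.489]
 [ 0.44  -0.851 -0.287  0.141]
 [ 0.     0.319 -0.948  0.374]
 [ 0.     0.     0.     1.   ]] 376.9454548582277 322.72000942211747 242.2537628492953
```

View pics/w1.png

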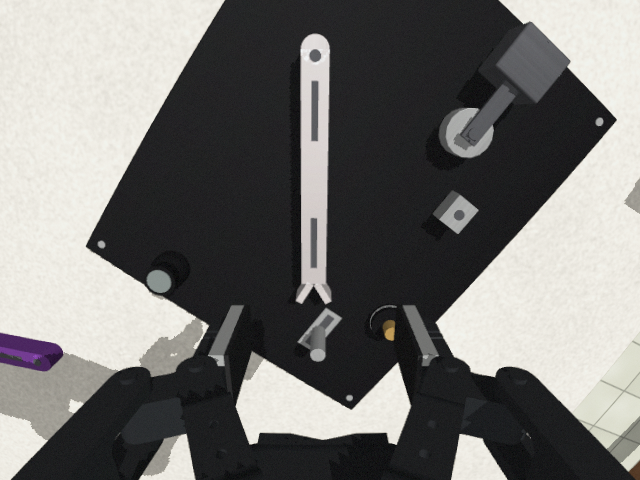

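The wrist view shows the bar's axis from its round end at (315,48) to its fork at (314,293). The post top is at (318,355), its foot at (320,328), the stop at (456,212) and the roller at (466,133). The bed corners are at (88,246), (352,409) and (616,120).

```bash
cat > w.py <<'E'
from h import *
from m import fit,BC
d=grab('wrist');g=cv2.cvtColor(d['img'],cv2.COLOR_RGB2GRAY)
cor=cv2.cornerSubPix(g,np.float32([[88,246],[352,409],[616,120]]).reshape(-1,1,2),(6,6),(-1,-1),(3,30,.01))[:,0]
W=ray(d,cor,.008);t,o,r=fit(BC[:3],W);print(cor.tolist(),'bed',t,o,'res',((W-(BC[:3]@r.T+o))*1e3).round(1).tolist())
m=(g>95).astype(np.uint8);N,lab,st,ce=cv2.connectedComponentsWithStats(m)
def blob(x,y,rad=6):
    c=np.unique(lab[y-rad:y+rad,x-rad:x+rad],return_counts=True);j=max((n,i) for i,n in zip(*c) if i)[1];print(st[j],ce[j].round(1));return np.argwhere(lab==j)[:,::-1]
b=blob(315,180,12);X=ray(d,b,.033)
# centre line from rows 70..270: mean of columns
rows=range(75,270,5);mid=[[b[b[:,1]==y,0].min()/2+b[b[:,1]==y,0].max()/2,y] for y in rows]
A=ray(d,mid,.033);l=cv2.fitLine(A.astype(np.float32),cv2.DIST_HUBER,0,.001,.001).ravel();u=l[:2]*np.sign(l[1])
s=(X-l[2:])@u;e=(X-l[2:])@np.array([-u[1],u[0]]);ok=abs(e)<.006
end=l[2:]+u*(np.percentile(s[ok],99.8)-.012);bm=end-u*.11;fk=end-u*.23
print('bar ang',np.degrees(np.arctan2(u[1],u[0])),'end',end,'mid',bm,'fork',fk,'smin',s.min()-s.max(),'width',[np.ptp(ray(d,[[b[b[:,1]==y,0].min(),y],[b[b[:,1]==y,0].max()+1,y]],.033),axis=0) for y in(110,250)])
for n,q,z in(('posttop',(318,354.5),.053),('postfoot',(320,328),.009)):
    w=ray(d,[q],z)[0];print(n,w,'bed',(w-o)@r)
for n,w in(('end',end),('mid',bm),('fork',fk)):print(n,'bed',(w-o)@r)
print('angle out',np.degrees(np.arctan2(u[1],u[0]))-90-np.degrees(t))
P=blob(318,354,3);print(P.min(0),P.max(0))
c=d['img'][300:375,285:355,::-1];cv2.imwrite('pics/c2.png',cv2.resize(c,None,fx=8,fy=8,interpolation=cv2.INTER_CUBIC))
E
python3 w.py
```

```text
[[85.01498413085938, 246.0823211669922], [350.50244140625, 409.6380920410156], [616.2943725585938, 120.18684387207031]] bed -0.18066040568288497 [0.6062004  0.05498314] res [[1.4, 0.5], [-0.6, 0.6], [-0.8, -1.1]]
[ 295   34   36  271 6663] [313.9 165.6]
bar ang 115.41116 end [0.45931917 0.18688271] mid [0.50652139 0.08752502] fork [ 0.55801473 -0.02086519] smin -0.24706403439111516 width [array([0.02169981, 0.01062164]), array([0.02246809, 0.011031  ])]
posttop [ 0.5850258  -0.06485398] bed [ 0.00070226 -0.12169144]
postfoot [ 0.58486478 -0.06057992] bed [-0.00022411 -0.11751587]
end bed [-0.1681904   0.10336142]
mid bed [-0.10390386  0.01410201]
fork bed [-0.03377309 -0.08327188]
angle out 35.76224210082871
[298 308  43  54 874] [319.6 334.5]
[298 308] [340 361]
```

View pics/c2.png

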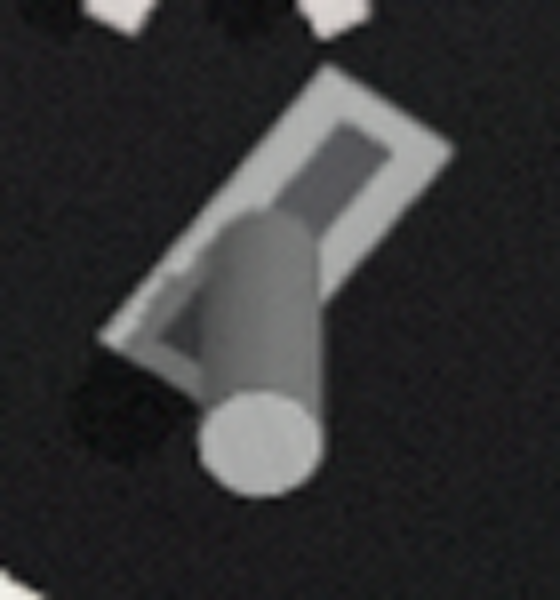

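Call:
servo_tool:
  increments:
    - [[6.0,0.6,-0.3,4.5,0.8],[6.0,1.3,-0.6,9,0.8],[6.0,2.0,-0.9,13,0.8],[6.0,2.6,-0.9,16,0.8],[6.0,2.6,-0.9,16,0.8]]

```text
t: 2.35
tool_pos: [0.5022, 0.0882, 0.0851]
tool_rot: [-1.672, -2.649, 0.009]
contact_force: [-1.0, -0.0, -0.1]
opening: 0.0597
grip_force: 0.0
```

```bash
python3 -c "
from h import *
go(.5065,.0875,.032,115.4);print(ctrl.get_obs()['q'],ctrl.get_obs()['contact_force'])"
```

```text
t 2.35 pos [0.5022 0.0882 0.0851] yaw 115.49 tilt [-0.0106 -0.    ] -> shift cm [-0.28  0.41  5.31] turn 0.09
[ 2.77759252e-02 -5.11244325e-02  2.00786270e+00  2.64408133e-04
  1.19543143e+00 -4.17314853e-01] [-1.01438524 -0.00370749 -0.0906176 ]
```

Call:
servo_tool:
  increments:
    - [[6.0,0,0,0,0],[6.0,0,0,0,0],[6.0,0,0,0,0]]

```text
t: 2.65
tool_pos: [0.509, 0.0869, 0.0931]
tool_rot: [1.678, 2.651, 0.004]
contact_force: [-0.7, 0.5, -0.3]
opening: 0.0597
grip_force: 0.0
```

```bash
python3 -c "
from h import *
go(.5065,.0875,.032,115.4);print(ctrl.get_obs()['contact_force'])"
```

```text
t 2.65 pos [0.509  0.0869 0.0931] yaw 115.35 tilt [0.0048 0.0001] -> shift cm [ 0.17 -0.23  6.11] turn -0.05
[-0.71343677  0.46068237 -0.25315036]
```

Call:
servo_tool:
  increments:
    - [[6.0,0,0,2.5,0],[6.0,0,0,4.5,0],[6.0,0,0,5.5,0],[6.0,0,0,5.8,0],[6.0,0,0,5.8,0]]

```text
t: 3.15
tool_pos: [0.5076, 0.0868, 0.0329]
tool_rot: [1.68, 2.654, 0.001]
contact_force: [-0.4, -0.6, 0.9]
opening: 0.0601
grip_force: 0.0
```

Call:
servo_tool:
  increments:
    - [[6.0,0,0,0,0],[6.0,0,0,0,0]]

```text
t: 3.35
tool_pos: [0.508, 0.0868, 0.0335]
tool_rot: [1.679, 2.653, 0.002]
contact_force: [0.1, -0.0, 0.6]
opening: 0.0601
grip_force: 0.0
```

```bash
python3 -c "
from h import *
go(.5065,.0875,.032,115.4);print(ctrl.get_obs()['contact_force'])"
```

```text
t 3.35 pos [0.508  0.0868 0.0335] yaw 115.34 tilt [0.0022 0.0001] -> shift cm [ 0.12 -0.11  0.15] turn -0.06
[ 0.07462655 -0.02501754  0.57393264]
```

Call:
servo_tool:
  increments:
    - [[2.0,0.1,-0.1,0.1,0],[2.0,0.1,-0.1,0.1,0],[2.0,0.1,-0.1,0.1,0],[2.0,0.1,-0.1,0.1,0],[2.0,0.1,-0.1,0.1,0]]
  newtons: 20

```text
t: 3.85
tool_pos: [0.5061, 0.0874, 0.0317]
tool_rot: [1.68, 2.654, 0.001]
contact_force: [-0.1, 0.6, 2.9]
opening: 0.0241
grip_force: 22.1
```

Call:
servo_tool:
  increments:
    - [[2.0,0,0,0,0],[2.0,0,0,0,0],[2.0,0,0,0,0]]

```text
t: 4.15
tool_pos: [0.5061, 0.0874, 0.0317]
tool_rot: [1.68, 2.654, 0.001]
contact_force: [0.2, 0.0, 3.1]
opening: 0.0235
grip_force: 22.2
```

```bash
python3 -c "
from h import *
go(.5065,.0875,.032,115.4);print(ctrl.get_obs()['contact_force'])"
```

```text
t 4.15 pos [0.5061 0.0874 0.0317] yaw 115.34 tilt [0.0008 0.0002] -> shift cm [-0.01  0.04 -0.03] turn -0.06
[0.21754985 0.00916975 3.13371145]
```

Call:
servo_tool:
  increments:
    - [[2.0,-1.2,0.15,-0.05,0],[2.0,-2.4,0.3,-0.05,0],[2.0,-3.6,0.5,-0.05,0],[2.0,-4.2,0.5,-0.05,0],[2.0,-4.2,0.5,-0.05,0]]

```text
t: 4.65
tool_pos: [0.5289, 0.05, 0.0317]
tool_rot: [1.681, 2.652, -0.001]
contact_force: [1.1, -2.6, 0.1]
opening: 0.0235
grip_force: 22.0
```

Call:
servo_tool:
  increments:
    - [[2.0,0,0,0,0],[2.0,0,0,0,0]]

```text
t: 4.85
tool_pos: [0.5282, 0.0512, 0.0317]
tool_rot: [1.68, 2.654, -0.001]
contact_force: [0.8, -1.3, 0.4]
opening: 0.0239
grip_force: 21.9
```

```bash
cat > w2.py <<'E'
from h import *
import sys
d=grab('wrist',sys.argv[1])
go(.5287,.0417,.032,115.4);print(ctrl.get_obs()['contact_force'],d['C'][:3,3])
E
python3 w2.py w2.png
```

```text
t 4.9 pos [0.5281 0.0513 0.0317] yaw 115.35 tilt [ 0.0001 -0.0005] -> shift cm [-0.9  -0.36 -0.03] turn -0.05
[ 0.15576098 -1.29171988  1.15889994] [0.49190685 0.12539469 0.15592426]
```

View pics/w2.png

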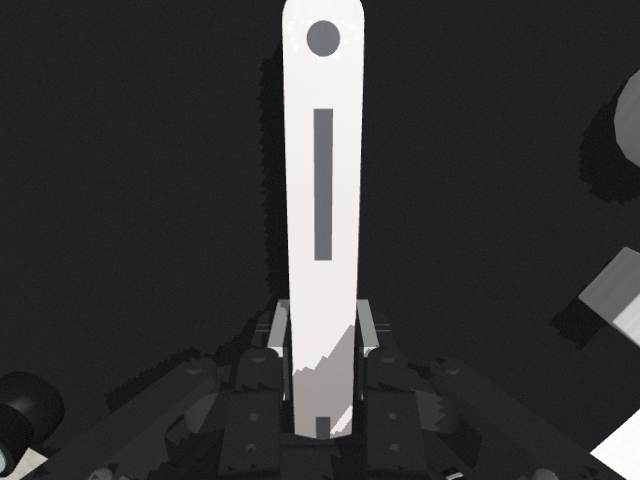

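The picture shows the bar held squarely, its end hole at (323,38), with the fork hidden behind the gripper. By calculation about 10 mm remain to the post, so I'll creep in.

Call:
servo_tool:
  increments:
    - [[2.0,-0.2,0.05,0,0],[2.0,-0.4,0.1,0,0],[2.0,-0.6,0.1,0,0],[2.0,-0.7,0.1,0,0],[2.0,-0.7,0.1,0,0]]

```text
t: 5.4
tool_pos: [0.5321, 0.0455, 0.0317]
tool_rot: [-1.68, -2.654, 0.0]
contact_force: [-0.9, 1.4, 1.4]
opening: 0.0234
grip_force: 22.0
```

Call:
servo_tool:
  increments:
    - [[2.0,-0.05,0,0,0],[2.0,-0.1,0,0,0],[2.0,-0.1,0,0,0]]

```text
t: 5.7
tool_pos: [0.5325, 0.0446, 0.0317]
tool_rot: [-1.68, -2.655, 0.0]
contact_force: [-0.1, 1.5, 0.0]
opening: 0.0233
grip_force: 21.9
```

Call:
servo_tool:
  increments:
    - [[2.0,-0.05,0,0,0],[2.0,-0.1,0,0,0],[2.0,-0.1,0,0,0]]

```text
t: 6.0
tool_pos: [0.5328, 0.0438, 0.0317]
tool_rot: [-1.68, -2.654, 0.0]
contact_force: [-1.1, 2.0, 0.4]
opening: 0.0238
grip_force: 21.8
```

Call:
servo_tool:
  increments:
    - [[2.0,-0.05,0,0,0],[2.0,-0.1,0,0,0],[2.0,-0.1,0,0,0]]

```text
t: 6.3
tool_pos: [0.5334, 0.0432, 0.0317]
tool_rot: [-1.68, -2.655, -0.001]
contact_force: [0.2, 4.7, -0.9]
opening: 0.0237
grip_force: 21.7
```

Call:
servo_tool:
  increments:
    - [[2.0,-0.05,0,0,0],[2.0,-0.1,0,0,0],[2.0,-0.1,0,0,0]]

```text
t: 6.6
tool_pos: [0.5337, 0.0427, 0.0317]
tool_rot: [-1.679, -2.654, -0.002]
contact_force: [0.8, 5.7, -1.6]
opening: 0.0235
grip_force: 21.8
```

Call:
servo_tool:
  increments:
    - [[2.0,0,0.1,0,0],[2.0,0,0.2,0,0],[2.0,0,0.2,0,0]]

```text
t: 6.9
tool_pos: [0.5344, 0.043, 0.0317]
tool_rot: [-1.679, -2.652, 0.003]
contact_force: [-5.3, 3.5, 3.5]
opening: 0.0232
grip_force: 22.3
```

Call:
servo_tool:
  increments:
    - [[2.0,-0.05,0,0,0],[2.0,-0.1,0,0,0],[2.0,-0.1,0,0,0]]

```text
t: 7.2
tool_pos: [0.5344, 0.0429, 0.0317]
tool_rot: [-1.678, -2.65, 0.001]
contact_force: [-6.3, 7.6, 4.9]
opening: 0.0234
grip_force: 22.5
```

Call:
servo_tool:
  increments:
    - [[2.0,0.1,-0.05,-0.05,0],[2.0,0.1,-0.05,-0.05,0],[2.0,0.1,-0.05,-0.05,0]]

```text
t: 7.5
tool_pos: [0.5343, 0.0429, 0.0317]
tool_rot: [-1.679, -2.652, 0.001]
contact_force: [-2.6, 4.1, -1.2]
opening: 0.0231
grip_force: 21.7
```

```bash
cat > s.py <<'E'
from h import *
import sys
o=ctrl.get_obs();M=R.from_rotvec(o['tool_rot']).as_matrix()
print('t',round(o['t'],2),'pos',o['tool_pos'].round(4) if hasattr(o['tool_pos'],'round') else o['tool_pos'],'yaw',np.degrees(np.arctan2(M[1,0],M[0,0])).round(2),'F tool',(M.T@o['contact_force']).round(2),'tq',(M.T@o['wrist_torque']).round(3),'tilt',M[:2,2].round(4))
E
python3 s.py
```

```text
t 7.5 pos [0.5343 0.0429 0.0317] yaw 115.32 F tool [ 4.84 -0.61  1.26] tq [-0.004  0.768 -0.036] tilt [-0.0022  0.0007]
```

Call:
servo_tool:
  increments:
    - [[2.0,-0.002,0.21,0,1],[2.0,-0.007,0.42,0,2],[2.0,-0.016,0.63,0,3],[2.0,-0.029,0.84,0,4],[2.0,-0.046,1.05,0,5]]

```text
t: 8.0
tool_pos: [0.544, 0.047, 0.0317]
tool_rot: [-1.794, -2.576, 0.001]
contact_force: [-3.1, 4.7, -1.6]
opening: 0.0236
grip_force: 21.7
```

```bash
python3 s.py
```

```text
t 8.0 pos [0.544  0.047  0.0317] yaw 110.27 F tool [ 5.5  -1.25  1.62] tq [ 0.158  0.815 -0.013] tilt [-0.0023  0.0007]
```

Call:
servo_tool:
  increments:
    - [[2.0,-0.007,0.42,0,2],[2.0,-0.029,0.84,0,4],[2.0,-0.066,1.25,0,6],[2.0,-0.117,1.67,0,8],[2.0,-0.117,1.67,0,8]]

```text
t: 8.5
tool_pos: [0.5605, 0.0518, 0.0317]
tool_rot: [-1.97, -2.444, 0.001]
contact_force: [-1.3, 5.0, -1.2]
opening: 0.0232
grip_force: 21.7
```

```bash
python3 s.py
```

```text
t 8.5 pos [0.5605 0.0518 0.0317] yaw 102.25 F tool [ 5.12 -0.19  1.25] tq [0.157 0.764 0.159] tilt [-0.0019  0.0009]
```

Call:
servo_tool:
  increments:
    - [[2.0,-0.007,0.42,0,2],[2.0,-0.029,0.84,0,4],[2.0,-0.066,1.25,0,6],[2.0,-0.117,1.67,0,8],[2.0,-0.117,1.67,0,8]]

```text
t: 9.0
tool_pos: [0.5771, 0.0541, 0.0317]
tool_rot: [-2.136, -2.301, 0.001]
contact_force: [-0.8, 4.8, -0.9]
opening: 0.0237
grip_force: 22.0
```

```bash
python3 s.py
```

```text
t 9.0 pos [0.5771 0.0541 0.0317] yaw 94.26 F tool [ 4.87 -0.41  0.9 ] tq [0.023 0.811 0.291] tilt [-0.0018  0.0009]
```

Call:
servo_tool:
  increments:
    - [[2.0,0.01,0.21,0,1],[2.0,0.01,0.42,0,2],[2.0,0.02,0.63,0,3],[2.0,0.02,0.84,0,4],[2.0,0.02,0.84,0,4]]

```text
t: 9.5
tool_pos: [0.5855, 0.0545, 0.0319]
tool_rot: [-2.215, -2.226, 0.002]
contact_force: [-2.6, 2.3, -2.2]
opening: 0.0235
grip_force: 21.6
```

```bash
python3 s.py
```

```text
t 9.5 pos [0.5855 0.0545 0.0319] yaw 90.28 F tool [ 2.29 -2.55  2.24] tq [0.421 0.512 0.36 ] tilt [-0.0013 -0.0002]
```

Call:
servo_tool:
  increments:
    - [[2.0,-0.001,0.16,0,0.75],[2.0,-0.004,0.31,0,1.5],[2.0,-0.009,0.47,0,2.25],[2.0,-0.016,0.63,0,3],[2.0,-0.016,0.63,0,3]]

```text
t: 10.0
tool_pos: [0.5915, 0.0543, 0.0319]
tool_rot: [-2.272, -2.168, 0.003]
contact_force: [-4.6, 1.1, -2.5]
opening: 0.0232
grip_force: 21.6
```

```bash
python3 s.py
```

```text
t 10.0 pos [0.5915 0.0543 0.0319] yaw 87.33 F tool [ 0.9  -4.6   2.51] tq [0.748 0.3   0.209] tilt [-0.0019 -0.0005]
```

Call:
servo_tool:
  increments:
    - [[2.0,-0.001,0.16,0,0.75],[2.0,-0.004,0.31,0,1.5],[2.0,-0.009,0.47,0,2.25],[2.0,-0.016,0.63,0,3],[2.0,-0.016,0.63,0,3]]

```text
t: 10.5
tool_pos: [0.5983, 0.0538, 0.0319]
tool_rot: [-2.329, -2.108, 0.001]
contact_force: [-4.5, 0.3, -5.0]
opening: 0.0235
grip_force: 21.6
```

```bash
python3 s.py
```

```text
t 10.5 pos [0.5983 0.0538 0.0319] yaw 84.28 F tool [-0.12 -4.46  5.  ] tq [ 0.624 -0.008  0.461] tilt [-0.0006 -0.0004]
```

Call:
servo_tool:
  increments:
    - [[2.0,-0.001,0.16,0.03,0.75],[2.0,-0.004,0.31,0.05,1.5],[2.0,-0.007,0.4,0.05,2],[2.0,-0.011,0.52,0.05,2.5],[2.0,-0.011,0.52,0.05,2.5]]

```text
t: 11.0
tool_pos: [0.6042, 0.0531, 0.032]
tool_rot: [2.374, 2.056, 0.001]
contact_force: [-2.8, -2.0, -4.6]
opening: 0.0234
grip_force: 23.1
```

```bash
python3 s.py
```

```text
t 11.0 pos [0.6042 0.0531 0.032 ] yaw 81.81 F tool [-2.34 -2.46  4.58] tq [ 0.383 -0.318  0.649] tilt [ 0.0013 -0.0005]
```

Call:
servo_tool:
  increments:
    - [[2.0,-0.02,0.1,0.02,0.5],[2.0,-0.03,0.2,0.04,1],[2.0,-0.03,0.3,0.05,1.5],[2.0,-0.03,0.3,0.05,1.5],[2.0,-0.03,0.3,0.05,1.5]]

```text
t: 11.5
tool_pos: [0.607, 0.0527, 0.0319]
tool_rot: [2.4, 2.026, 0.001]
contact_force: [-3.6, -0.9, 0.2]
opening: 0.0236
grip_force: 23.1
```

```bash
python3 s.py
```

```text
t 11.5 pos [0.607  0.0527 0.0319] yaw 80.35 F tool [-1.45 -3.41 -0.2 ] tq [ 0.476 -0.355  0.527] tilt [ 0.0009 -0.0002]
```

Call:
servo_tool:
  increments:
    - [[2.0,0,0.05,0,0.3],[2.0,0,0.1,0,0.5],[2.0,0,0.1,0,0.5],[2.0,0,0.1,0,0.5]]

```text
t: 11.9
tool_pos: [0.6071, 0.0527, 0.0319]
tool_rot: [-2.407, -2.017, 0.002]
contact_force: [-7.3, -1.8, 4.2]
opening: 0.0238
grip_force: 22.4
```

```bash
python3 s.py; python3 - <<'E'
from h import *
d=grab('scene','s2.png');c=d['img'][210:390,200:465,::-1];cv2.imwrite('pics/c3.png',cv2.resize(c,None,fx=3,fy=3,interpolation=cv2.INTER_CUBIC))
E
```

```text
t 11.9 pos [0.6071 0.0527 0.0319] yaw 79.93 F tool [-3.06 -6.88 -4.15] tq [ 1.019 -0.355  0.088] tilt [-0.0016 -0.0004]
```

View pics/c3.png

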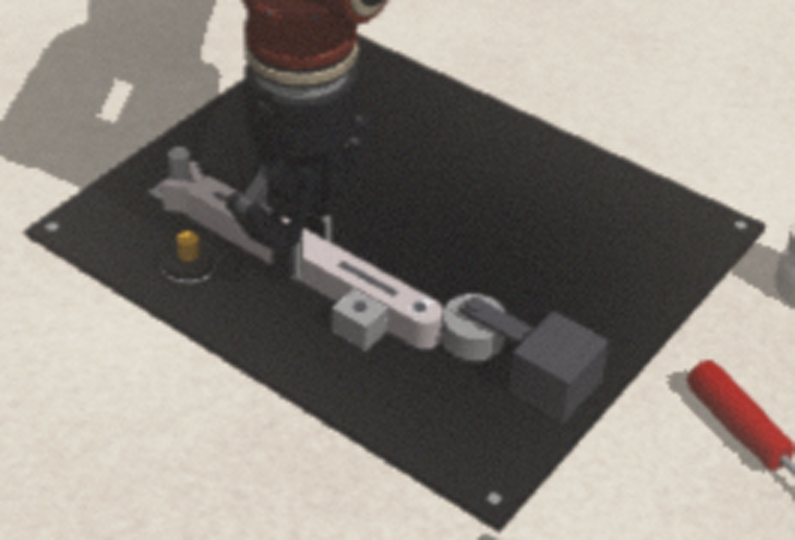

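The picture shows the bar home: fork on the post at (178,165), side on the stop at (360,320), and the roller sprung out behind the round end at (470,325). I'll relax the push and let go.

Call:
servo_tool:
  increments:
    - [[2.0,0,-0.06,0,0],[2.0,0,-0.06,0,0],[3.2,0,-0.06,0,0],[4.0,0,-0.06,0,0],[4.5,0,-0.06,0,0]]

```text
t: 12.45
tool_pos: [0.6079, 0.0528, 0.0319]
tool_rot: [2.408, 2.016, 0.003]
contact_force: [0.3, -0.4, -0.0]
opening: 0.0448
grip_force: 0.0
```

Call:
servo_tool:
  increments:
    - [[4.5,0,0,0,0],[4.5,0,0,0,0]]

```text
t: 12.65
tool_pos: [0.6072, 0.0527, 0.0314]
tool_rot: [2.409, 2.016, 0.001]
contact_force: [-0.7, 0.2, -0.5]
opening: 0.0449
grip_force: 0.0
```

```bash
python3 s.py
```

```text
t 12.65 pos [0.6072 0.0527 0.0314] yaw 79.84 F tool [ 0.09 -0.7   0.51] tq [-0.023  0.006  0.052] tilt [0.0006 0.    ]
```

Released with no load on the fingers. I'll rise straight up and look.

Call:
servo_tool:
  increments:
    - [[4.5,0,0,-1,0],[4.5,0,0,-4,0],[4.5,0,0,-8,0],[4.5,0,0,-12,0],[4.5,0,0,-16,0]]

```text
t: 13.15
tool_pos: [0.6068, 0.0527, 0.1936]
tool_rot: [2.409, 2.016, 0.001]
contact_force: [0.7, 0.3, -0.3]
opening: 0.0451
grip_force: 0.0
```

Call:
servo_tool:
  increments:
    - [[4.5,0,0,-3,0],[4.5,0,0,-5,0],[4.5,0,0,-5,0],[4.5,0,0,-5,0]]

```text
t: 13.55
tool_pos: [0.6069, 0.0527, 0.2414]
tool_rot: [2.409, 2.016, 0.001]
contact_force: [-0.8, 0.8, -0.6]
opening: 0.0455
grip_force: 0.0
```

```bash
python3 -c "
from h import *
d=grab('wrist','w3.png');go(.6,.05,.25,80)"
```

```text
t 13.6 pos [0.6062 0.0527 0.24  ] yaw 79.84 tilt [-0.0019  0.0001] -> shift cm [-0.38 -0.57 -1.  ] turn -0.16
```

View pics/w3.png

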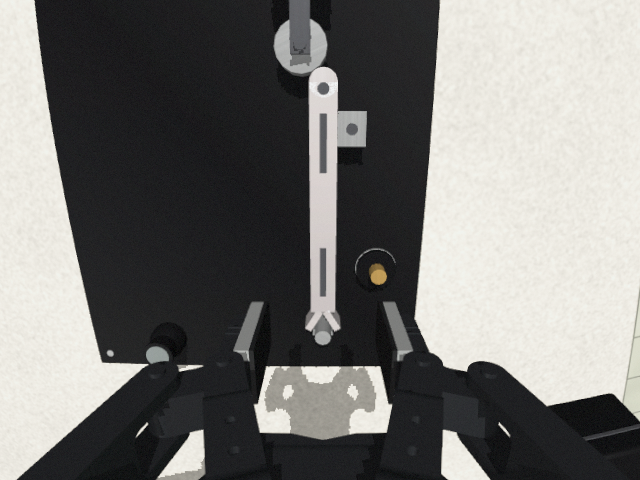

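The wrist view shows the bar in line and flush on the stop at (350,130), with its fork on the post at (323,337) and the roller at (300,45) bearing on its end. The gripper is clear, so I'll hand in.

```bash
python3 -c "
from h import *
print(ctrl.finish_job())"
```

```text
the job is handed in; nothing more can be done
None
```

I handed the job in at about 13.6 s: in the last wrist-camera picture the bar is home, its fork on the post, its side flush on the stop and the roller bearing on its end, with the gripper clear; `finish_job()` gave no verdict, and during seating the tool force along the bar briefly read 9.6 N against the 15 N limit.

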